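Post the spent blade cassette into the blade bank

TASK

Take the spent blade cassette out of its caddy and post it, upright, through the narrow slot in the top of the blade bank: feel for the slot gently against its raised rib rather than forcing the cassette, then push it down past the spring inside until it drops into the box. Do not press hard on the box or the cassette, and do not disturb the label roll, tin and jar standing around.

Things in the scene. Friction and masses are not known exactly. Their poses are not given: they have to be found in the camera images.
- cassette_mid (a point): Spent blade cassette: flat grey plastic piece standing in the caddy, 70 g, 75 mm tall; this point is its middle, 37.5 mm over its underside. x = thickness, y = width, z up; the same either way round. Lower body 12 (x) x 56 (y) x 45 (z) mm, square-edged; on it a centred grip tab 8 (x) x 34 (y) x 30 (z) mm. Grip the tab across its 8 mm.
- caddy: The low black holder, fixed, 60 x 96 mm at its foot and 34 mm tall, origin at the centre of its underside. Its pocket (16 mm in x, 60 mm in y, floor 6 mm above the worktop) holds the cassette upright and loosely; draw it straight up at least 35 mm to clear it.
- blade_bank: Grey sheet-metal blade bank, a fixed hollow box 100 (x) x 96 (y) mm (feet, rails and the top slide reach to 80 mm from its middle), origin at the centre of its underside; x axis across the slot, y along the slot, z up. Inner floor 5 mm above the origin. Its lid is an aluminium slide, upper face 125 mm above the origin; see the next two entries.
- bank_top (a point): Centre of the box's top, level with the slide's upper face; axes of the box. The slot is 13.5 mm (x) by 60 mm (y), centred at y = 0, but the slide is clamped anywhere within 14 mm: the slot's middle has an x of -14 to +14 mm, not reported; feel or look for it. A rib 6 mm high, 4 thick, 64 long stands on the slot's +x edge, its face one plane with the slot's +x wall. Flat for 50 mm on the -x side.
- bank_spring (a point): Point 15 mm below bank_top. A spring leaf under the slot's -x edge leans in down to here; a smooth wall continues the slot's +x wall 30 mm below the slide. The leaf yields to the 12 mm body at about 3 to 15 N of downward push, holds it by friction when let go, and clears the 8 mm tab: the cassette drops free once its body's upper end is below here (tab top about 11 to 15 mm above the slide).
- label_roll: Bystander: a loose white roll of blank labels, 72 mm across, 45 mm tall, origin at the centre of its underside.
- salve_tin: Bystander: a loose small round tin, 59 mm across, 22 mm tall, origin at the centre of its underside.
- jar: Bystander: a loose cream jar with a screw lid, 68 mm across, 72 mm tall, origin at the centre of its underside.
Things that resemble listed ones, but are neither listed nor needed, are in the scene too. There is more than one size of the part that bears cassette_mid; the job needs the largest.

How it is judged:
By the outcome, as a careful person would: the job done as asked, in the order asked, and still so for the second after the job is handed in, with the robot touching nothing.
It also fails if it takes over 58 s, if anything falls off the work surface, if the arm or the gripper's body presses on something with over 40 N, if the wrist force passes 120 N, or if a joint passes its speed limit or range.

ROBOT

A 6-joint arm with a two-finger parallel gripper is mounted at the origin on a cart in front of the work surface, level with it; the furniture and walls round the work are solid. World frame = base frame: x ahead of the robot, y to its left, z up, the work surface at z = 0. Lengths are in mm, angles in rad, forces in N, time in s.
With the tool pointing down it reaches from about 350 to 875 mm from the base axis. Payload 4.2 kg.
Tool frame: the origin (TCP) lies midway between the tips of the shut fingers; the grasp point (between the pads) lies 19 mm behind it; z points along the fingers, y is the line along which they close (so a half turn about z gives the same grasp; the last joint's range is limited). The gripper opens to 85 mm and grips with 20 to 120 N. Pads are 22 mm wide; open, the fingers measure 114 mm over their backs; the gripper's body (76 mm by 85 mm) begins 54 mm behind the grasp point. The pads swing forward as they close: fully open they stand 13 mm farther back than shut.
Start: joints at [-1.005, 0.385, 0.008, 0, -1.194, -0.259], TCP at [188.772, -595.789, 231.312] pointing down, gripper open.
Joint ranges: [-3.14, 3.14], [-1.21, 2.06], [-1.07, 1.41], [-3.16, 2.05], [-2.99, -0.16], [-3.1, 3.1]. Speed limits (rad/s): [2.79, 2.79, 3.14, 3.14, 3.14, 3.14].

INTERFACE

Orientations are given as a unit quaternion [x, y, z, w].
In Python, from bench import arm gives the robot as it stands.
- The arm moves only by the tool send_rows, never from a script. Its argument "targets" is a list of rows, each an object of numbers: "gripper": the gripper command: -1 is fully open, 1 is shut, values between are in proportion; "x", "y", "z": the shift along the tool's x, y, z in cm; "ax", "ay", "az": the turn, a rotation vector about the tool's x, y, z in degrees. A call has 1 to 5 rows; each row shifts and turns the commanded pose from where the row before left it, along the tool's axes as they then stand; what a row does not reach is not made up. A row lasts 1/12 s, in which the tool goes at most 41.7 mm and 7.16 degrees, less where a joint would pass 70% of its speed; a pose out of reach is approached as far as the arm can. A call is refused whole if a number of a shift passes 4.17 or a number of a turn 7.16, either way. A call with a gripper value outside its range is refused whole. The fingers move at their own pace and stop on an object; the grip force is fixed at half the most. Time passes only in rows, so rows that do not move let the fingers close. It gives the time, the measured TCP pose, the force, the opening and the grip force at its end, in the units of the state.
- arm.read_state(): the state, without advancing time (a new reading comes with each control period).
- arm.get_image(name): name is "scene" or "side" or "wrist"; returns (picture, depth): 400x640x3 uint8, red, green, blue; 400x640 float32, mm along the optical axis (not along the pixel's ray), 0 where there is no reading.
- arm.camera_model(name): a dict with "fx", "fy", "cx", "cy" (pixels), "cam_to_world" (4x4, takes a point from camera to world coordinates). Camera axes: x right, y down, z forward; pixel columns grow to the right and rows downward; lengths in mm; the calibration is good to about 2 mm. A picture is of the moment at which its call begins: read the wrist's pose just before it. camera_model takes no time and is no camera call; for the wrist camera it gives the pose at the moment of the call.
- arm.job_done(): hands the job in; it is judged then, once.
Trained networks look in the newest picture that a camera, given by its name, has taken for a name from the list of things; names that differ only in an ending like _2 or _b are one class to them, and where a whole thing is asked for, a point or a joint stands for the part that bears it (a point fixed in the world has none). Each returns a list of dicts, best first, with "score" (0 to 1); they miss things now and then, are a little off and sometimes report something else, mostly with a low value. They report only what shows in the picture. A call takes as long as a camera call. They do not tell look-alikes from the thing itself.
- arm.boxes_of(camera, thing): "rect" ([left, top, width, height] in pixels, round what is visible of it).
The state is a dict: "clock": time; "joints": joint angles; "joint_vel": joint speeds; "joint_efforts": joint torques, N m; "position": TCP position; "ee_rot": TCP orientation; "contact_force": force on the tool from outside, world axes, zero at the start; "wrist_torque": the same for the moment, N m; "gripper_width": finger opening in mm; "grasp_force": force on a finger pad.
Only numpy, scipy, OpenCV 4.12 (cv2) and the standard library are available. Lean on these libraries where they do the work, as an engineer would, in place of code of your own. Each camera call takes 0.05 s, during which the arm holds its last target. There are 200 camera calls.

## Working session

There is one attempt and no reset: what is moved stays moved. The work goes in short steps, Python scripts to look and compute and a tool call to move; the robot and the scene stay as the last step left them, time stands still between calls to the robot, and variables do not carry over. Pictures are saved under pics/ and viewed, at most 10 in all, crops included, and the job is handed in when it is done.

Besides the shell and the picture viewer there is one more tool, called after "Emit:" in YAML: its name, and indented under it one key for each argument. send_rows: Moves the arm, as the interface text tells. Its arguments: {"type":"object","properties":{"targets":{"type":"array"}},"required":["targets"]}

```bash
mkdir -p pics; python3 - <<'E'
from bench import arm
import cv2,numpy as np
s=arm.read_state();print(s)
ims=[]
for n in("scene","side"):
    im,d=arm.get_image(n);np.save(f"{n}_d.npy",d);cv2.imwrite(f"{n}.png",im[:,:,::-1]);cv2.imwrite(f"pics/{n}1.png",im[:,:,::-1])
    m=arm.camera_model(n);T=np.array(m["cam_to_world"]);np.savez(n+"_m.npz",T=T,k=[m[q] for q in("fx","fy","cx","cy")])
    for t in("cassette_mid","caddy","blade_bank","label_roll","salve_tin","jar"):
        for b in arm.boxes_of(n,t)[:4]:
            l,tp,w,h=b["rect"];u,v=int(l+w/2),int(tp+h/2);z=d[min(v,399),min(u,639)]
            p=T@[(u-m["cx"])/m["fx"]*z,(v-m["cy"])/m["fy"]*z,z,1]
            print(n,t,round(b["score"],2),np.round(b["rect"]),p[:3].round())
E
```

```text
{'clock': 0.0, 'joints': array([-1.00539108e+00,  3.85577359e-01,  6.59847725e-03, -5.01135743e-04,
       -1.19398835e+00, -2.58612593e-01]), 'joint_vel': array([-0.00046868, -0.00070662,  0.00027532,  0.00024533, -0.00131999,
        0.00027931]), 'joint_efforts': array([ 3.98834009e-04, -3.92291701e+01,  1.88391244e+01,  4.18611914e+00,
       -4.72190412e-03, -1.51928919e-05]), 'position': array([ 188.59691815, -595.24469294,  230.19800383]), 'ee_rot': array([-1.52703996e-01,  9.88271348e-01,  1.08787867e-03, -2.21269484e-04]), 'contact_force': array([ 0.37306265,  0.60403531, -0.14503021]), 'wrist_torque': array([-0.03903974, -0.07766835, -0.00682518]), 'grasp_force': 0.0, 'gripper_width': 85.58503952079363}
scene cassette_mid 0.66 [251. 237.  23.  25.] [454. 221.  53.]
scene cassette_mid 0.63 [268. 268.  17.  20.] [371. 237.  29.]
scene cassette_mid 0.63 [234. 278.  18.  21.] [385. 310.  25.]
scene caddy 0.9 [240. 251.  45.  26.] [445. 228.  21.]
scene blade_bank 0.76 [371. 168.  61.  62.] [ 410. -174.   88.]
scene label_roll 0.74 [304. 216.  27.  28.] [499.  34.  26.]
scene salve_tin 0.86 [332. 238.  24.  21.] [391.  38.  21.]
scene jar 0.88 [261. 204.  30.  31.] [570. 115.  48.]
side cassette_mid 0.96 [287. 253.  21.  35.] [455. 222.  54.]
side cassette_mid 0.62 [322. 288.  18.  31.] [373. 243.  32.]
side cassette_mid 0.56 [292. 314.  25.  30.] [383. 311.  26.]
side caddy 0.57 [274. 267.  48.  44.] [444. 240.  27.]
side blade_bank 0.58 [362. 133.  63.  75.] [ 440. -167.   89.]
side label_roll 0.75 [305. 202.  35.  33.] [510.  41.  44.]
side label_roll 0.46 [363. 136.  65.  70.] [ 434. -166.   91.]
side salve_tin 0.74 [354. 230.  29.  27.] [399.  38.  21.]
side jar 0.69 [254. 200.  33.  43.] [580. 134.  64.]
side jar 0.26 [360. 133.  67.  75.] [ 440. -167.   89.]
```

View pics/scene1.png

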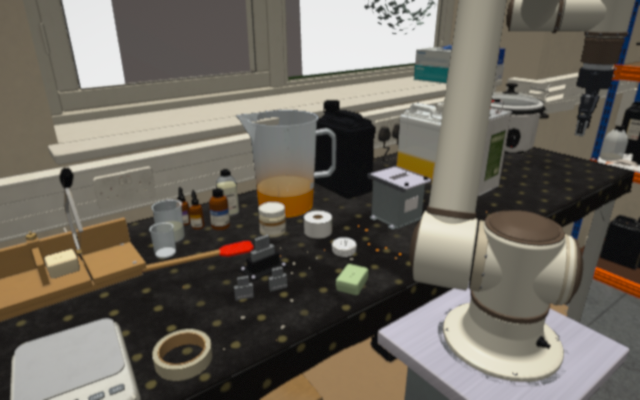

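View pics/side1.png

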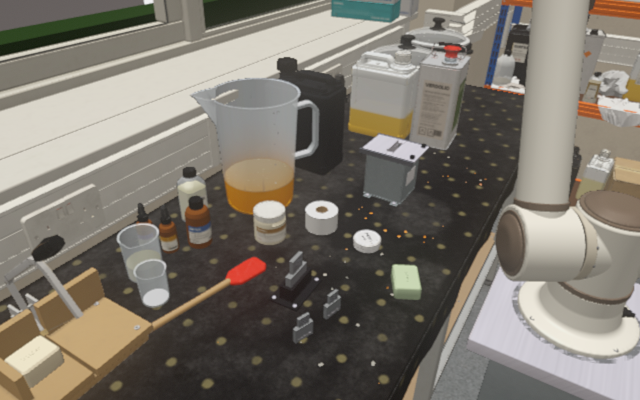

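The side view shows three cassette look-alikes. One stands in the caddy at about (297,270) and reads tallest (z≈54 on its face). Two smaller loose ones stand at (331,303) and (304,329). The one in the caddy fits the description. I'll confirm it in a crop and measure both targets roughly.

```bash
cat > h.py <<'E'
import numpy as np,cv2
from bench import arm
from scipy.spatial.transform import Rotation as R
def cloud(n,d=None,m=None):
    if d is None:
        f=np.load(n+"_m.npz");d=np.load(n+"_d.npy");T=f["T"];k=f["k"]
    else: T=np.array(m["cam_to_world"]);k=[m[q] for q in("fx","fy","cx","cy")]
    v,u=np.mgrid[:d.shape[0],:d.shape[1]]
    P=np.stack([(u-k[2])/k[0]*d,(v-k[3])/k[1]*d,d,np.ones_like(d)],-1)@T.T
    P[d<=0]=np.nan
    return P[...,:3]
def to_tool(p):
    "shift in cm along tool axes from measured TCP to world p"
    s=arm.read_state();return R.from_quat(s["ee_rot"]).inv().apply(np.array(p)-s["position"])/10
E
python3 - <<'E'
from h import *
im=cv2.imread("side.png");cv2.imwrite("pics/crop1.png",cv2.resize(im[235:350,250:400],None,fx=5,fy=5,interpolation=cv2.INTER_CUBIC))
for n in("scene","side"):
    P=cloud(n)
    def box(c,r,z0,z1):
        return P[(abs(P[...,0]-c[0])<r)&(abs(P[...,1]-c[1])<r)&(P[...,2]>z0)&(P[...,2]<z1)]
    for nm,c,r,z0,z1 in(("bank",(430,-170),120,115,140),("cas",(455,222),45,40,200),("cad",(450,225),70,25,36),("s1",(372,240),40,8,200),("s2",(384,310),40,8,200)):
        q=box(c,r,z0,z1)
        print(n,nm,len(q),cv2.minAreaRect(q[:,:2].astype(np.float32)) if len(q)>4 else 0,np.percentile(q[:,2],[5,50,99]).round() if len(q) else 0)
m=arm.camera_model("wrist");T=np.array(m["cam_to_world"]);s=arm.read_state()
r=R.from_quat(s["ee_rot"]);print("cam in tool",r.inv().apply(T[:3,3]-s["position"]),(r.as_matrix().T@T[:3,:3]).round(2),m["fx"])
print(to_tool([420,-170,300]))
E
```

```text
scene bank 843 ((457.56658935546875, -214.07211303710938), (112.86050415039062, 140.5176239013672), 89.20864868164062) [117. 123. 131.]
scene cas 312 ((457.5968322753906, 218.0561981201172), (14.867606163024902, 57.31577682495117), 0.24228742718696594) [41. 57. 80.]
scene cad 206 ((440.4920654296875, 249.06500244140625), (56.14387130737305, 134.51449584960938), 31.33428192138672) [26. 31. 36.]
scene s1 264 ((371.5035705566406, 234.11289978027344), (37.135318756103516, 11.078964233398438), 79.58312225341797) [10. 26. 49.]
scene s2 277 ((385.0129089355469, 307.93194580078125), (36.93995666503906, 12.346787452697754), 63.173152923583984) [10. 27. 49.]
side bank 1277 ((458.6815490722656, -212.6320343017578), (137.3895721435547, 114.40338134765625), 0.43796876072883606) [118. 125. 133.]
side cas 363 ((456.5825500488281, 219.89747619628906), (57.35747528076172, 12.535460472106934), 88.8118896484375) [42. 57. 83.]
side cad 289 ((438.94488525390625, 252.6464080810547), (56.2311897277832, 131.36309814453125), 31.862863540649414) [26. 33. 36.]
side s1 292 ((371.2005920410156, 235.8165283203125), (37.817726135253906, 9.63406753540039), 73.76530456542969) [10. 29. 51.]
side s2 357 ((384.9593811035156, 309.09735107421875), (38.71686553955078, 9.792572975158691), 70.96855926513672) [10. 29. 51.]
cam in tool [  76.33349923    0.17387324 -143.11318252] [[-0.   -0.96 -0.3 ]
 [ 1.   -0.   -0.  ]
 [-0.   -0.3   0.96]] 358.4256769213622
[-34.90148638  33.60619165  -6.8660385 ]
```

View pics/crop1.png

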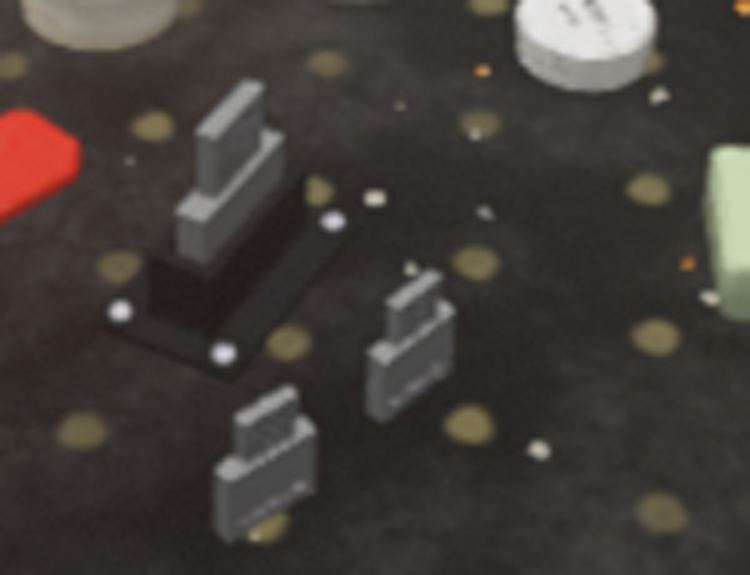

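The crop confirms it: the cassette in the caddy (crop about (230,170)) is clearly the largest of the three. The loose ones at (410,345) and (265,460) measure 50 mm tall, while this one's top reads about 81 mm (6+75). I'll check the path for obstacles and plan the first move.

```bash
cat >> h.py <<'E'
def plan(p,q,n):
    "n rows from measured pose to world TCP p, tool rotation q"
    s=arm.read_state();r=R.from_quat(s["ee_rot"]);w=(r.inv()*q).as_rotvec()/n;d=(np.array(p)-s["position"])/n
    for i in range(n):
        print(i,(r.inv().apply(d)/10).round(2),np.degrees(w).round(2));r=r*R.from_rotvec(w)
DOWN=R.from_matrix(np.array([[0,-1,0],[-1,0,0],[0,0,-1]]))  # x->-Y,y->-X,z->-Z
E
python3 - <<'E'
from h import *
for n in("scene","side"):
    P=cloud(n).reshape(-1,3);P=P[(P[:,2]>135)&(P[:,0]>250)&(P[:,0]<620)&(abs(P[:,1])<600)]
    H,_,_=np.histogram2d(P[:,0],P[:,1],bins=[range(250,650,50),range(-600,601,100)]);print(n,H.astype(int).tolist())
plan([458,-215,265],DOWN,13)
E
```

```text
scene [[370, 484, 102, 0, 0, 0, 0, 0, 0, 0, 0, 0], [12, 526, 0, 0, 0, 0, 0, 0, 0, 0, 0, 0], [0, 146, 0, 0, 0, 0, 0, 0, 0, 0, 0, 0], [429, 0, 0, 0, 0, 0, 0, 0, 0, 0, 0, 0], [0, 0, 0, 0, 0, 0, 0, 0, 0, 0, 0, 0], [0, 0, 0, 0, 0, 0, 0, 0, 0, 0, 0, 0], [118, 283, 0, 0, 0, 0, 0, 0, 0, 0, 0, 270]]
side [[0, 0, 0, 0, 0, 0, 0, 0, 0, 0, 0, 0], [0, 0, 0, 0, 0, 0, 0, 0, 0, 0, 0, 0], [0, 0, 0, 0, 0, 0, 0, 0, 0, 0, 0, 0], [815, 0, 0, 0, 0, 0, 0, 0, 0, 0, 0, 0], [920, 0, 0, 0, 0, 0, 0, 0, 0, 0, 0, 0], [650, 24, 0, 0, 0, 0, 0, 0, 0, 0, 0, 0], [410, 482, 0, 0, 0, 0, 0, 0, 0, 0, 0, 611]]
0 [-2.86  2.17 -0.26] [-0.    0.   -5.57]
1 [-3.06  1.88 -0.26] [-0.    0.   -5.57]
2 [-3.22  1.57 -0.26] [-0.    0.   -5.57]
3 [-3.36  1.25 -0.26] [-0.    0.   -5.57]
4 [-3.47  0.92 -0.26] [-0.    0.   -5.57]
5 [-3.54  0.58 -0.26] [-0.    0.   -5.57]
6 [-3.58  0.23 -0.26] [-0.    0.   -5.57]
7 [-3.59 -0.11 -0.26] [-0.    0.   -5.57]
8 [-3.56 -0.46 -0.26] [-0.    0.   -5.57]
9 [-3.5  -0.81 -0.26] [-0.    0.   -5.57]
10 [-3.4  -1.14 -0.26] [-0.    0.   -5.57]
11 [-3.27 -1.47 -0.26] [-0.    0.   -5.57]
12 [-3.12 -1.78 -0.26] [-0.    0.   -5.57]
```

Emit:
send_rows:
  targets:
    - {"gripper":-1,"x":-2.9,"y":2.2,"z":-0.3,"ax":0,"ay":0,"az":-5.6}
    - {"gripper":-1,"x":-3.1,"y":1.9,"z":-0.3,"ax":0,"ay":0,"az":-5.6}
    - {"gripper":-1,"x":-3.2,"y":1.6,"z":-0.3,"ax":0,"ay":0,"az":-5.6}
    - {"gripper":-1,"x":-3.4,"y":1.2,"z":-0.3,"ax":0,"ay":0,"az":-5.6}
    - {"gripper":-1,"x":-3.5,"y":0.9,"z":-0.3,"ax":0,"ay":0,"az":-5.6}

```text
clock: 1.12
position: [294.1, -447.1, 246.6]
ee_rot: [-0.389, 0.921, -0.0, 0.0]
contact_force: [0.6, -0.5, -1.0]
gripper_width: 85.6
grasp_force: 0.0
```

Emit:
send_rows:
  targets:
    - {"gripper":-1,"x":-3.5,"y":0.6,"z":-0.3,"ax":0,"ay":0,"az":-5.6}
    - {"gripper":-1,"x":-3.6,"y":0.2,"z":-0.3,"ax":0,"ay":0,"az":-5.6}
    - {"gripper":-1,"x":-3.6,"y":-0.1,"z":-0.3,"ax":0,"ay":0,"az":-5.6}
    - {"gripper":-1,"x":-3.6,"y":-0.5,"z":-0.3,"ax":0,"ay":0,"az":-5.6}
    - {"gripper":-1,"x":-3.5,"y":-0.8,"z":-0.3,"ax":0,"ay":0,"az":-5.6}

```text
clock: 1.53
position: [397.7, -299.8, 261.8]
ee_rot: [-0.601, 0.799, -0.0, 0.0]
contact_force: [1.4, -0.2, -0.7]
gripper_width: 85.0
grasp_force: 0.0
```

Emit:
send_rows:
  targets:
    - {"gripper":-1,"x":-3.4,"y":-1.1,"z":-0.2,"ax":0,"ay":0,"az":-5.6}
    - {"gripper":-1,"x":-3.3,"y":-1.5,"z":-0.2,"ax":0,"ay":0,"az":-5.6}
    - {"gripper":-1,"x":-3.1,"y":-1.8,"z":0,"ax":0,"ay":0,"az":-5.2}
    - {"gripper":-1,"x":0,"y":0,"z":0,"ax":0,"ay":0,"az":0}
    - {"gripper":-1,"x":0,"y":0,"z":0,"ax":0,"ay":0,"az":0}

```text
clock: 1.95
position: [459.6, -211.6, 265.3]
ee_rot: [0.708, -0.706, 0.0, -0.0]
contact_force: [0.9, -1.1, 0.2]
gripper_width: 85.5
grasp_force: 0.0
```

```bash
cat > look.py <<'E'
from h import *
import sys
tag,z0,z1=sys.argv[1],float(sys.argv[2]),float(sys.argv[3])
s=arm.read_state();m=arm.camera_model("wrist");im,d=arm.get_image("wrist")
cv2.imwrite(f"pics/{tag}.png",im[:,:,::-1]);P=cloud("w",d,m);np.save(f"{tag}_P.npy",P)
print(s["clock"],s["position"].round(1),np.degrees((DOWN.inv()*R.from_quat(s["ee_rot"])).as_rotvec()).round(2),s["gripper_width"],s["contact_force"].round(2))
E
python3 look.py w1 0 0
```

```text
1.95 [ 459.6 -211.6  265.3] [ 0.   -0.   -0.16] 85.48839282721835 [ 0.92 -1.14  0.23]
```

View pics/w1.png

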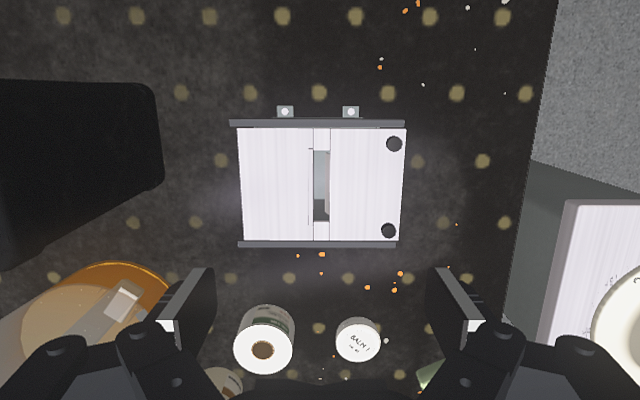

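The picture shows the slide at cols 238–405, rows 125–242, with the slot at cols ~313–330, rows 150–222. The rib is at col ~311, to the slot's left, which is world +x, so the bank's yaw is about 0. Next I'll measure the slot in the depth cloud.

```bash
python3 - <<'E'
from h import *
P=np.load("w1_P.npy");im=cv2.imread("pics/w1.png")
q=P[100:260,225:415].reshape(-1,3)
t=q[(q[:,2]>115)&(q[:,2]<140)]
print(np.percentile(t[:,2],[5,50,95,99]),cv2.minAreaRect(t[:,:2].astype(np.float32)))
for r in(135,160,175,190,205,215,235):
    row=P[r,300:340];print(r,"y",row[20,1].round(1),[(c+300,row[c,0].round(1),row[c,2].round()) for c in range(6,34,2)])
print([ (r,P[r,321,1].round(1),P[r,321,2].round()) for r in list(range(140,156,2))+list(range(214,232,2))])
# straight long edges in image -> yaw and x via plane z=125
m=arm.camera_model("wrist");T=np.array(m["cam_to_world"])
g=cv2.cvtColor(im,cv2.COLOR_BGR2GRAY)[120:250,230:412]
for x1,y1,x2,y2 in cv2.createLineSegmentDetector().detect(g)[0][:,0]:
    if np.hypot(x2-x1,y2-y1)<40: continue
    W=[]
    for u,v in((x1+230,y1+120),(x2+230,y2+120)):
        ray=T[:3,:3]@[(u-m["cx"])/m["fx"],(v-m["cy"])/m["fy"],1];W.append((T[:3,3]+ray*(125-T[2,3])/ray[2])[:2].round(1))
    print(np.round([x1+230,y1+120,x2+230,y2+120]),W,"dir",np.degrees(np.arctan2(*(W[1]-W[0]))).round(1))
E
```

```text
[123.9163069  125.38433518 126.93977985 133.27339187] ((460.72735595703125, -214.2233123779297), (108.35457611083984, 137.8390655517578), 89.87601470947266)
135 y -255.9 [(306, np.float64(469.9), np.float64(126.0)), (308, np.float64(468.4), np.float64(125.0)), (310, np.float64(466.8), np.float64(125.0)), (312, np.float64(465.3), np.float64(125.0)), (314, np.float64(463.7), np.float64(127.0)), (316, np.float64(462.1), np.float64(125.0)), (318, np.float64(460.6), np.float64(126.0)), (320, np.float64(459.0), np.float64(126.0)), (322, np.float64(457.5), np.float64(126.0)), (324, np.float64(455.9), np.float64(126.0)), (326, np.float64(454.3), np.float64(126.0)), (328, np.float64(452.8), np.float64(125.0)), (330, np.float64(451.2), np.float64(124.0)), (332, np.float64(449.7), np.float64(125.0))]
160 y -214.3 [(306, np.float64(470.1), np.float64(126.0)), (308, np.float64(468.4), np.float64(131.0)), (310, np.float64(466.8), np.float64(131.0)), (312, np.float64(465.2), np.float64(131.0)), (314, np.float64(465.7), np.float64(4.0)), (316, np.float64(463.4), np.float64(4.0)), (318, np.float64(46
[... 4243 characters left out ...]
, np.float64(-176.7), np.float64(126.0))]
[398. 239. 406. 131.] [array([ 391.6, -168.5]), array([ 391.3, -260. ])] dir -179.8
[236. 128. 243. 241.] [array([ 523.2, -262. ]), array([ 523.6, -167.4])] dir 0.2
[403. 128. 238. 127.] [array([ 393.5, -261.9]), array([ 521.7, -262.6])] dir 90.3
[330. 131. 329. 237.] [array([ 450.4, -260. ]), array([ 450.7, -170.8])] dir 0.2
[246. 240. 397. 240.] [array([ 521.7, -168.4]), array([ 392.4, -167.9])] dir -89.8
[312. 237. 312. 151.] [array([ 464.8, -170.8]), array([ 464.7, -244.4])] dir -179.9
[238. 247. 393. 247.] [array([ 528.6, -161.6]), array([ 395.3, -161.2])] dir -89.8
[314. 152. 314. 196.] [array([ 462.6, -243.4]), array([ 462.8, -207.4])] dir 0.3
```

The slot's +x wall and rib face are at x≈464.3, and its middle is at about (457.5, −215). Yaw is ≈0 and the top is z≈125, which matches the given heights. Now on to the cassette.

Emit:
send_rows:
  targets:
    - {"gripper":-1,"x":-3.9,"y":0,"z":0}
    - {"gripper":-1,"x":-3.9,"y":0,"z":0}
    - {"gripper":-1,"x":-3.9,"y":0,"z":0}
    - {"gripper":-1,"x":-3.9,"y":0,"z":0}
    - {"gripper":-1,"x":-3.9,"y":0,"z":0}

```text
$.targets[0]: bad value
```

Emit:
send_rows:
  targets:
    - {"gripper":-1,"x":-3.9,"y":0,"z":1}
    - {"gripper":-1,"x":-3.9,"y":0.1,"z":1}
    - {"gripper":-1,"x":-3.9,"y":0.1,"z":1}
    - {"gripper":-1,"x":-3.9,"y":0,"z":1}
    - {"gripper":-1,"x":-3.9,"y":0,"z":1}

```text
$.targets[0]: bad value
```

Emit:
send_rows:
  targets:
    - {"gripper":-1,"x":-3,"y":0,"z":1}
    - {"gripper":-1,"x":-1,"y":0,"z":1}
    - {"gripper":-1,"x":0,"y":0,"z":0}
    - {"gripper":-1,"x":0,"y":0,"z":0}
    - {"gripper":-1,"x":0,"y":0,"z":0}

```text
$.targets[0]: bad value
```

```bash
python3 look.py w2 0 0; python3 - <<'E'
from h import *
P=np.load("w2_P.npy").reshape(-1,3)
P=P[(abs(P[:,0]-457)<45)&(abs(P[:,1]-219)<65)]
for z0,z1 in((77,84),(47,54),(29,37)):
    q=P[(P[:,2]>z0)&(P[:,2]<z1)];print(z0,len(q),np.median(q[:,2]),np.median(q[:,:2],0).round(1),cv2.minAreaRect(q[:,:2].astype(np.float32)),np.percentile(q[:,:2],[2,98],axis=0).round(1).tolist())
E
```

```text
2.0 [ 458.9 -212.5  265.3] [-0.02 -0.   -0.04] 85.20265451889321 [ 0.62 -0.92 -1.2 ]
  return _methods._mean(a, axis=axis, dtype=dtype,
  ret = ret.dtype.type(ret / rcount)
  ret = um.true_divide(
Traceback (most recent call last):
IndexError: index -1 is out of bounds for axis 0 with size 0
```

View pics/w2.png

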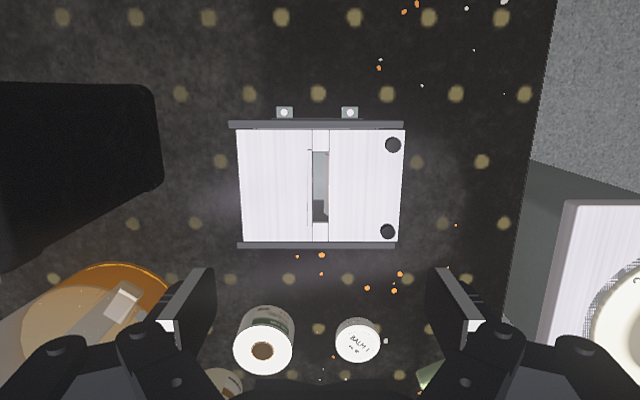

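The rows need all seven numbers, so those moves were refused. The picture is unchanged: still the bank, with the slot at cols 313–330. Repeating with full rows.

Emit:
send_rows:
  targets:
    - {"gripper":-1,"x":-3.9,"y":0,"z":0,"ax":0,"ay":0,"az":0}
    - {"gripper":-1,"x":-3.9,"y":0,"z":0,"ax":0,"ay":0,"az":0}
    - {"gripper":-1,"x":-3.9,"y":0,"z":0,"ax":0,"ay":0,"az":0}
    - {"gripper":-1,"x":-3.9,"y":0,"z":0,"ax":0,"ay":0,"az":0}
    - {"gripper":-1,"x":-3.9,"y":0,"z":0,"ax":0,"ay":0,"az":0}

```text
clock: 2.47
position: [458.1, -17.9, 265.6]
ee_rot: [-0.706, 0.708, -0.0, 0.0]
contact_force: [0.4, 0.6, 0.1]
gripper_width: 85.7
grasp_force: 0.0
```

Emit:
send_rows:
  targets:
    - {"gripper":-1,"x":-3.9,"y":0,"z":1,"ax":0,"ay":0,"az":0}
    - {"gripper":-1,"x":-3.9,"y":0.1,"z":1,"ax":0,"ay":0,"az":0}
    - {"gripper":-1,"x":-3.9,"y":0,"z":1,"ax":0,"ay":0,"az":0}
    - {"gripper":-1,"x":-3.9,"y":0,"z":1,"ax":0,"ay":0,"az":0}
    - {"gripper":-1,"x":-3.9,"y":0,"z":1,"ax":0,"ay":0,"az":0}

```text
clock: 2.88
position: [457.8, 177.4, 215.3]
ee_rot: [-0.706, 0.708, -0.0, 0.0]
contact_force: [1.2, 0.3, 0.1]
gripper_width: 85.3
grasp_force: 0.0
```

Emit:
send_rows:
  targets:
    - {"gripper":-1,"x":-3,"y":0,"z":1,"ax":0,"ay":0,"az":0}
    - {"gripper":-1,"x":-1,"y":0,"z":1,"ax":0,"ay":0,"az":0}
    - {"gripper":-1,"x":0,"y":0,"z":0,"ax":0,"ay":0,"az":0}
    - {"gripper":-1,"x":0,"y":0,"z":0,"ax":0,"ay":0,"az":0}

```text
clock: 3.22
position: [457.7, 215.7, 194.7]
ee_rot: [-0.707, 0.708, -0.0, -0.001]
contact_force: [0.5, 0.6, 0.3]
gripper_width: 85.4
grasp_force: 0.0
```

```bash
python3 look.py w3 0 0; python3 - <<'E'
from h import *
P=np.load("w3_P.npy").reshape(-1,3)
P=P[(abs(P[:,0]-457)<45)&(abs(P[:,1]-219)<65)]
for z0,z1 in((77,84),(47,54),(29,37)):
    q=P[(P[:,2]>z0)&(P[:,2]<z1)]
    if len(q): print(z0,len(q),np.median(q[:,2]),np.median(q[:,:2],0).round(1),cv2.minAreaRect(q[:,:2].astype(np.float32)),np.percentile(q[:,:2],[2,98],axis=0).round(1).tolist())
E
```

```text
3.2167 [457.7 215.7 194.7] [-0.09  0.09  0.08] 85.37932725881434 [0.45 0.57 0.29]
77 470 81.33276021358606 [459.9 217.5] ((459.955322265625, 218.55081176757812), (8.27670669555664, 34.215763092041016), 2.0141429901123047) [[456.1, 201.8], [463.7, 234.6]]
47 380 51.32818423660112 [459.2 200.7] ((459.7861022949219, 218.30252075195312), (12.01569938659668, 55.63676071166992), 1.871962070465088) [[453.5, 190.7], [465.9, 243.9]]
29 1329 34.24330875739713 [461.8 213.1] ((460.3368225097656, 218.85546875), (28.059961318969727, 72.13562774658203), 2.568148374557495) [[446.1, 183.4], [474.6, 253.8]]
```

View pics/w3.png

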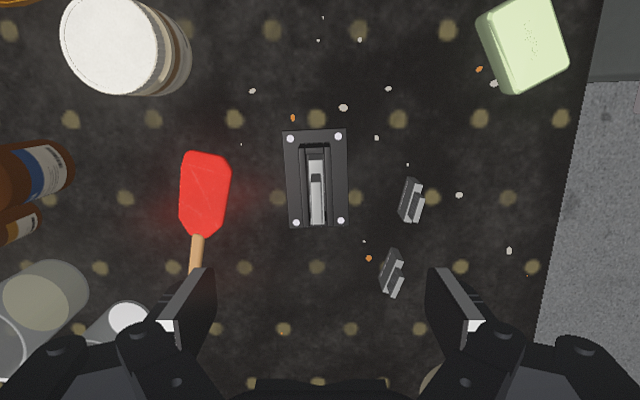

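The top view shows the cassette in the caddy at about (316,195), with the two smaller ones at (411,200) and (392,275). The tab top reads z=81.3, with its middle at (460, 218.4) and yaw +2°. Tab and body sizes are right. Aligning, descending and gripping.

Emit:
send_rows:
  targets:
    - {"gripper":-1,"x":-0.3,"y":-0.2,"z":3,"ax":0,"ay":0,"az":-2}
    - {"gripper":-1,"x":0,"y":0,"z":4,"ax":0,"ay":0,"az":0}
    - {"gripper":-1,"x":0,"y":0,"z":4,"ax":0,"ay":0,"az":0}
    - {"gripper":-1,"x":0,"y":0,"z":2.5,"ax":0,"ay":0,"az":0}
    - {"gripper":-1,"x":0,"y":0,"z":0,"ax":0,"ay":0,"az":0}

```text
clock: 3.68
position: [457.4, 215.8, 56.3]
ee_rot: [0.718, -0.696, -0.001, 0.005]
contact_force: [0.9, -0.4, 0.9]
gripper_width: 85.2
grasp_force: 0.0
```

```bash
python3 -c "
from h import *
print(to_tool([460,218.4,55]), np.degrees((DOWN.inv()*R.from_quat(arm.read_state()['ee_rot'])).as_rotvec()))"
```

```text
[-0.25668625 -0.27116611  0.12365506] [-0.4677457   0.36468865 -1.75564523]
```

Emit:
send_rows:
  targets:
    - {"gripper":-1,"x":0,"y":0,"z":0,"ax":0,"ay":0,"az":0}
    - {"gripper":-1,"x":0,"y":0,"z":0,"ax":0,"ay":0,"az":0}

```text
clock: 3.85
position: [461.6, 220.1, 62.5]
ee_rot: [0.719, -0.695, 0.0, -0.002]
contact_force: [0.5, -0.7, -1.0]
gripper_width: 85.4
grasp_force: 0.0
```

```bash
python3 -c "
from h import *
print(to_tool([460,218.4,55]), np.degrees((DOWN.inv()*R.from_quat(arm.read_state()['ee_rot'])).as_rotvec()))"
```

```text
[0.16704249 0.16861067 0.74747557] [ 0.19328964 -0.1235859  -1.93422398]
```

Emit:
send_rows:
  targets:
    - {"gripper":-1,"x":0,"y":0,"z":0.4,"ax":0,"ay":0,"az":0}
    - {"gripper":-1,"x":0,"y":0,"z":0,"ax":0,"ay":0,"az":0}
    - {"gripper":-1,"x":0,"y":0,"z":0,"ax":0,"ay":0,"az":0}
    - {"gripper":-1,"x":0,"y":0,"z":0,"ax":0,"ay":0,"az":0}

```text
clock: 4.18
position: [460.3, 220.3, 57.2]
ee_rot: [0.719, -0.695, 0.0, -0.001]
contact_force: [-0.2, 0.4, -0.8]
gripper_width: 85.6
grasp_force: 0.0
```

```bash
python3 -c "
from h import *
print(to_tool([460,218.4,55]), np.degrees((DOWN.inv()*R.from_quat(arm.read_state()['ee_rot'])).as_rotvec()))"
```

```text
[0.18852777 0.03326348 0.22242294] [ 0.0792412  -0.06949579 -1.98687747]
```

Now closing.

Emit:
send_rows:
  targets:
    - {"gripper":1,"x":0.1,"y":0,"z":0.2,"ax":0,"ay":0,"az":0}
    - {"gripper":1,"x":0,"y":0,"z":0,"ax":0,"ay":0,"az":0}
    - {"gripper":1,"x":0,"y":0,"z":0,"ax":0,"ay":0,"az":0}
    - {"gripper":1,"x":0,"y":0,"z":0,"ax":0,"ay":0,"az":0}
    - {"gripper":1,"x":0,"y":0,"z":0,"ax":0,"ay":0,"az":0}

```text
clock: 4.6
position: [459.9, 219.0, 54.3]
ee_rot: [0.719, -0.695, -0.0, 0.0]
contact_force: [-1.0, 0.1, -0.3]
gripper_width: 25.5
grasp_force: 0.0
```

Emit:
send_rows:
  targets:
    - {"gripper":1,"x":0,"y":0,"z":0,"ax":0,"ay":0,"az":0}
    - {"gripper":1,"x":0,"y":0,"z":0,"ax":0,"ay":0,"az":0}
    - {"gripper":1,"x":0,"y":0,"z":0,"ax":0,"ay":0,"az":0}
    - {"gripper":1,"x":0,"y":0,"z":0,"ax":0,"ay":0,"az":0}
    - {"gripper":1,"x":0,"y":0,"z":0,"ax":0,"ay":0,"az":0}

```text
clock: 5.02
position: [460.0, 219.0, 54.4]
ee_rot: [0.719, -0.695, -0.0, -0.0]
contact_force: [-0.3, -0.5, 0.2]
gripper_width: 6.9
grasp_force: 59.3
```

Emit:
send_rows:
  targets:
    - {"gripper":1,"x":0,"y":0,"z":-0.5,"ax":0,"ay":0,"az":0}
    - {"gripper":1,"x":0,"y":0,"z":-1,"ax":0,"ay":0,"az":0}
    - {"gripper":1,"x":0,"y":0,"z":-1,"ax":0,"ay":0,"az":0}
    - {"gripper":1,"x":0,"y":0,"z":-1.5,"ax":0,"ay":0,"az":0}
    - {"gripper":1,"x":0,"y":0,"z":-1.5,"ax":0,"ay":0,"az":0}

```text
clock: 5.43
position: [459.6, 218.7, 110.6]
ee_rot: [0.719, -0.695, -0.0, 0.0]
contact_force: [-0.0, 0.8, -1.1]
gripper_width: 7.1
grasp_force: 59.1
```

Emit:
send_rows:
  targets:
    - {"gripper":1,"x":0,"y":0,"z":-2,"ax":0,"ay":0,"az":0}
    - {"gripper":1,"x":0,"y":0,"z":-3,"ax":0,"ay":0,"az":0}
    - {"gripper":1,"x":0,"y":0,"z":-3,"ax":0,"ay":0,"az":0}
    - {"gripper":1,"x":0,"y":0,"z":-3,"ax":0,"ay":0,"az":0}
    - {"gripper":1,"x":0,"y":0,"z":-2,"ax":0,"ay":0,"az":2}

```text
clock: 5.85
position: [460.4, 219.1, 243.8]
ee_rot: [-0.707, 0.707, -0.0, 0.002]
contact_force: [0.9, 0.9, -1.1]
gripper_width: 6.8
grasp_force: 59.2
```

Emit:
send_rows:
  targets:
    - {"gripper":1,"x":1,"y":0,"z":0,"ax":0,"ay":0,"az":0}
    - {"gripper":1,"x":2,"y":0,"z":0,"ax":0,"ay":0,"az":0}
    - {"gripper":1,"x":2.5,"y":0,"z":0,"ax":0,"ay":0,"az":0}
    - {"gripper":1,"x":2.5,"y":0,"z":0,"ax":0,"ay":0,"az":0}
    - {"gripper":1,"x":2.5,"y":0,"z":0,"ax":0,"ay":0,"az":0}

```text
clock: 6.27
position: [458.8, 112.4, 239.4]
ee_rot: [0.707, -0.707, -0.0, 0.0]
contact_force: [1.1, -0.4, 0.3]
gripper_width: 6.8
grasp_force: 59.2
```

```bash
python3 - <<'E'
from h import *
s=arm.read_state();print(s["position"],s["gripper_width"],s["grasp_force"],np.degrees((DOWN.inv()*R.from_quat(s["ee_rot"])).as_rotvec()))
print(to_tool([440,-215,240]))
m=arm.camera_model("wrist");im,d=arm.get_image("wrist");P=cloud("w",d,m)
cv2.imwrite("pics/w4.png",im[:,:,::-1])
q=P.reshape(-1,3)-s["position"];r=R.from_quat(s["ee_rot"]);q=q@r.as_matrix()
q=q[(abs(q[:,0])<45)&(abs(q[:,1])<30)]
for z0,z1 in((-10,2),(2,8),(8,30),(30,60)):
    k=q[(q[:,2]>z0)&(q[:,2]<z1)]
    if len(k)>4: print(z0,z1,len(k),np.percentile(k,[1,50,99],axis=0).round(1).tolist(),cv2.minAreaRect(k[:,:2].astype(np.float32)))
E
```

```text
[458.79582378 112.44132109 239.36796725] 6.766073493977903 59.19433414936066 [-0.05939834  0.00300674 -0.01509746]
[32.74363891  1.88827402 -0.0595319 ]
-10 2 505 [[6.6, -14.3, -9.9], [15.6, 0.6, -6.5], [26.7, 15.9, 2.0]] ((17.322879791259766, 0.7674474716186523), (32.62598419189453, 21.515493392944336), 89.89057159423828)
2 8 880 [[8.3, -5.2, 2.1], [22.1, 0.6, 3.2], [28.4, 6.7, 7.5]] ((17.996715545654297, 0.840141773223877), (21.34539222717285, 11.99514389038086), 0.4122471809387207)
8 30 334 [[27.4, -5.0, 8.2], [28.1, 0.7, 17.9], [28.5, 6.6, 29.8]] ((27.93866539001465, 0.7621183395385742), (1.4524712562561035, 11.904987335205078), 0.19739115238189697)
30 60 175 [[27.4, -5.0, 30.2], [28.1, 0.7, 37.6], [28.5, 6.6, 45.4]] ((27.934663772583008, 0.7583036422729492), (11.910162925720215, 1.1800312995910645), 89.30557250976562)
```

View pics/w4.png

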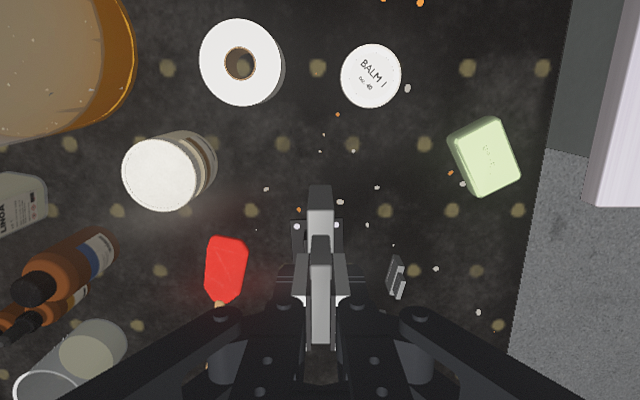

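The cassette is held square: body middle at tool y≈+0.8 mm, underside ≈48.3 mm below TCP, and the tab centred between the pads at about (320,290). Carrying it to the -x side of the rib, then down.

Emit:
send_rows:
  targets:
    - {"gripper":1,"x":3,"y":0.1,"z":0,"ax":0,"ay":0,"az":0}
    - {"gripper":1,"x":3,"y":0.1,"z":0,"ax":0,"ay":0,"az":0}
    - {"gripper":1,"x":3.5,"y":0.1,"z":0,"ax":0,"ay":0,"az":0}
    - {"gripper":1,"x":3.5,"y":0.1,"z":0,"ax":0,"ay":0,"az":0}
    - {"gripper":1,"x":3.5,"y":0.1,"z":0,"ax":0,"ay":0,"az":0}

```text
clock: 6.73
position: [453.5, -52.7, 239.5]
ee_rot: [0.707, -0.707, -0.0, 0.0]
contact_force: [1.0, -0.2, -1.0]
gripper_width: 7.0
grasp_force: 59.1
```

Emit:
send_rows:
  targets:
    - {"gripper":1,"x":3.5,"y":0.1,"z":0,"ax":0,"ay":0,"az":0}
    - {"gripper":1,"x":3.5,"y":0.1,"z":0,"ax":0,"ay":0,"az":0}
    - {"gripper":1,"x":3.5,"y":0.1,"z":0,"ax":0,"ay":0,"az":0}
    - {"gripper":1,"x":3,"y":0.1,"z":0,"ax":0,"ay":0,"az":0}
    - {"gripper":1,"x":1.5,"y":0.1,"z":0,"ax":0,"ay":0,"az":0}

```text
clock: 7.15
position: [448.4, -203.7, 239.2]
ee_rot: [-0.706, 0.708, 0.0, -0.0]
contact_force: [1.1, -0.1, -1.5]
gripper_width: 6.6
grasp_force: 59.1
```

Emit:
send_rows:
  targets:
    - {"gripper":1,"x":0.2,"y":0,"z":0,"ax":0,"ay":0,"az":0}
    - {"gripper":1,"x":0,"y":0,"z":1.5,"ax":0,"ay":0,"az":0}
    - {"gripper":1,"x":0,"y":0,"z":1.5,"ax":0,"ay":0,"az":0}
    - {"gripper":1,"x":0,"y":0,"z":1,"ax":0,"ay":0,"az":0}
    - {"gripper":1,"x":0,"y":0,"z":0.5,"ax":0,"ay":0,"az":0}

```text
clock: 7.57
position: [448.5, -202.3, 192.9]
ee_rot: [-0.707, 0.707, 0.001, -0.001]
contact_force: [0.1, -0.7, -0.0]
gripper_width: 6.9
grasp_force: 59.1
```

Emit:
send_rows:
  targets:
    - {"gripper":1,"x":0,"y":0,"z":0,"ax":0,"ay":0,"az":0}
    - {"gripper":1,"x":0,"y":0,"z":0,"ax":0,"ay":0,"az":0}
    - {"gripper":1,"x":0,"y":0,"z":0,"ax":0,"ay":0,"az":0}
    - {"gripper":1,"x":0,"y":0,"z":0,"ax":0,"ay":0,"az":0}

```text
clock: 7.9
position: [450.3, -202.9, 195.1]
ee_rot: [0.707, -0.707, 0.001, -0.0]
contact_force: [-0.3, 0.3, -1.1]
gripper_width: 6.8
grasp_force: 59.1
```

```bash
python3 -c "
from h import *
print(to_tool([449,-215,176.5]), np.degrees((DOWN.inv()*R.from_quat(arm.read_state()['ee_rot'])).as_rotvec()))"
```

```text
[1.20526404 0.13566365 1.86376781] [ 0.0913928  0.0174711 -0.0062622]
```

Emit:
send_rows:
  targets:
    - {"gripper":1,"x":0.8,"y":0,"z":0,"ax":0,"ay":0,"az":0}
    - {"gripper":1,"x":0.4,"y":0.1,"z":0.5,"ax":0,"ay":0,"az":0}
    - {"gripper":1,"x":0,"y":0,"z":0.6,"ax":0,"ay":0,"az":0}
    - {"gripper":1,"x":0,"y":0,"z":0.4,"ax":0,"ay":0,"az":0}
    - {"gripper":1,"x":0,"y":0,"z":0.2,"ax":0,"ay":0,"az":0}

```text
clock: 8.32
position: [448.0, -215.1, 176.1]
ee_rot: [-0.707, 0.707, 0.001, -0.001]
contact_force: [0.6, -1.0, -0.7]
gripper_width: 6.9
grasp_force: 59.1
```

Emit:
send_rows:
  targets:
    - {"gripper":1,"x":0,"y":0,"z":0,"ax":0,"ay":0,"az":0}
    - {"gripper":1,"x":0,"y":0,"z":0,"ax":0,"ay":0,"az":0}
    - {"gripper":1,"x":0,"y":0,"z":0,"ax":0,"ay":0,"az":0}
    - {"gripper":1,"x":0,"y":0,"z":0,"ax":0,"ay":0,"az":0}

```text
clock: 8.65
position: [449.0, -215.0, 177.5]
ee_rot: [-0.707, 0.707, -0.0, 0.0]
contact_force: [0.0, 0.2, -0.8]
gripper_width: 6.9
grasp_force: 59.1
```

```bash
python3 - <<'E'
from h import *
print(to_tool([449,-215,176.5]), np.degrees((DOWN.inv()*R.from_quat(arm.read_state()['ee_rot'])).as_rotvec()))
m=arm.camera_model("wrist");im,d=arm.get_image("wrist");P=cloud("w",d,m)
cv2.imwrite("pics/w5.png",cv2.resize(im[200:380,220:420,::-1],None,fx=3,fy=3,interpolation=cv2.INTER_CUBIC))
E
```

```text
[-5.41669494e-05 -1.62278738e-03  1.04613038e-01] [0.02911664 0.0090029  0.0074178 ]
```

View pics/w5.png

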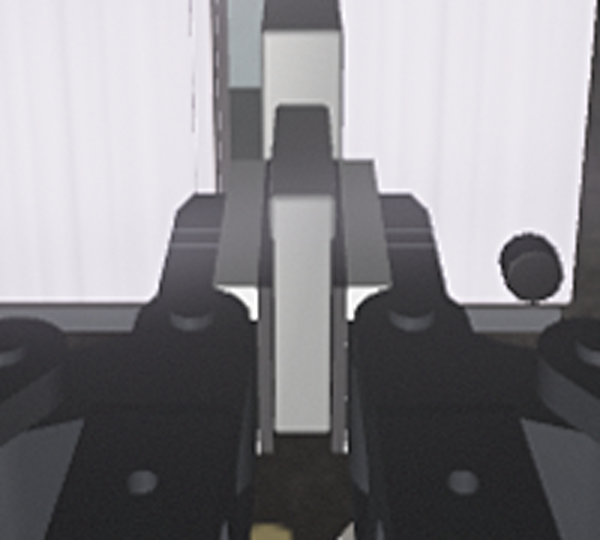

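The crop shows the body (crop cols 262–342) standing left of the rib in world x, with the dark slot at cols 228–262 and the rib at ~215. I'll lower by 1 mm, then feel toward the rib.

Emit:
send_rows:
  targets:
    - {"gripper":1,"x":0,"y":-0.2,"z":0.1,"ax":0,"ay":0,"az":0}
    - {"gripper":1,"x":0,"y":-0.2,"z":0,"ax":0,"ay":0,"az":0}
    - {"gripper":1,"x":0,"y":-0.2,"z":0,"ax":0,"ay":0,"az":0}
    - {"gripper":1,"x":0,"y":-0.1,"z":0,"ax":0,"ay":0,"az":0}
    - {"gripper":1,"x":0,"y":0,"z":0,"ax":0,"ay":0,"az":0}

```text
clock: 9.12
position: [456.1, -215.1, 176.3]
ee_rot: [-0.707, 0.707, -0.0, 0.0]
contact_force: [-0.3, 0.3, -0.4]
gripper_width: 6.9
grasp_force: 59.1
```

Emit:
send_rows:
  targets:
    - {"gripper":1,"x":0,"y":-0.05,"z":0,"ax":0,"ay":0,"az":0}
    - {"gripper":1,"x":0,"y":-0.05,"z":0,"ax":0,"ay":0,"az":0}
    - {"gripper":1,"x":0,"y":0,"z":0,"ax":0,"ay":0,"az":0}
    - {"gripper":1,"x":0,"y":0,"z":0,"ax":0,"ay":0,"az":0}

```text
clock: 9.45
position: [456.7, -215.0, 176.3]
ee_rot: [-0.707, 0.707, 0.0, -0.0]
contact_force: [-0.9, 0.2, -0.9]
gripper_width: 6.9
grasp_force: 59.1
```

Emit:
send_rows:
  targets:
    - {"gripper":1,"x":0,"y":-0.05,"z":0,"ax":0,"ay":0,"az":0}
    - {"gripper":1,"x":0,"y":-0.05,"z":0,"ax":0,"ay":0,"az":0}
    - {"gripper":1,"x":0,"y":0,"z":0,"ax":0,"ay":0,"az":0}
    - {"gripper":1,"x":0,"y":0,"z":0,"ax":0,"ay":0,"az":0}

```text
clock: 9.78
position: [457.8, -215.0, 176.3]
ee_rot: [-0.707, 0.707, -0.0, 0.0]
contact_force: [-0.4, -0.8, -1.1]
gripper_width: 6.8
grasp_force: 59.1
```

Emit:
send_rows:
  targets:
    - {"gripper":1,"x":0,"y":-0.05,"z":0,"ax":0,"ay":0,"az":0}
    - {"gripper":1,"x":0,"y":0,"z":0,"ax":0,"ay":0,"az":0}
    - {"gripper":1,"x":0,"y":0,"z":0,"ax":0,"ay":0,"az":0}

```text
clock: 10.03
position: [458.3, -215.1, 176.3]
ee_rot: [-0.707, 0.707, -0.0, 0.0]
contact_force: [-0.0, -0.5, -0.7]
gripper_width: 6.7
grasp_force: 59.1
```

Emit:
send_rows:
  targets:
    - {"gripper":1,"x":0,"y":-0.05,"z":0,"ax":0,"ay":0,"az":0}
    - {"gripper":1,"x":0,"y":0,"z":0,"ax":0,"ay":0,"az":0}
    - {"gripper":1,"x":0,"y":0,"z":0,"ax":0,"ay":0,"az":0}

```text
clock: 10.28
position: [458.8, -215.1, 176.3]
ee_rot: [-0.707, 0.707, -0.0, 0.0]
contact_force: [-0.6, -0.3, -0.5]
gripper_width: 6.9
grasp_force: 59.1
```

Emit:
send_rows:
  targets:
    - {"gripper":1,"x":0,"y":-0.05,"z":0,"ax":0,"ay":0,"az":0}
    - {"gripper":1,"x":0,"y":0,"z":0,"ax":0,"ay":0,"az":0}
    - {"gripper":1,"x":0,"y":0,"z":0,"ax":0,"ay":0,"az":0}

```text
clock: 10.53
position: [459.3, -215.1, 176.3]
ee_rot: [-0.707, 0.707, 0.0, -0.0]
contact_force: [-0.0, 0.6, -0.5]
gripper_width: 7.3
grasp_force: 59.1
```

Emit:
send_rows:
  targets:
    - {"gripper":1,"x":0,"y":-0.05,"z":0,"ax":0,"ay":0,"az":0}
    - {"gripper":1,"x":0,"y":0,"z":0,"ax":0,"ay":0,"az":0}
    - {"gripper":1,"x":0,"y":0,"z":0,"ax":0,"ay":0,"az":0}

```text
clock: 10.78
position: [459.7, -215.0, 176.3]
ee_rot: [-0.707, 0.707, 0.0, -0.0]
contact_force: [-1.1, -0.2, -0.8]
gripper_width: 7.1
grasp_force: 59.2
```

Emit:
send_rows:
  targets:
    - {"gripper":1,"x":0,"y":-0.04,"z":0,"ax":0,"ay":0,"az":0}
    - {"gripper":1,"x":0,"y":0,"z":0,"ax":0,"ay":0,"az":0}
    - {"gripper":1,"x":0,"y":0,"z":0,"ax":0,"ay":0,"az":0}

```text
clock: 11.03
position: [459.7, -215.0, 176.2]
ee_rot: [-0.707, 0.707, 0.0, -0.0]
contact_force: [-1.9, 0.1, -0.3]
gripper_width: 7.2
grasp_force: 59.3
```

Contact with the rib: x stalls at 459.7 with −1.9 N. I'll back off about 1 mm and lower gently.

Emit:
send_rows:
  targets:
    - {"gripper":1,"x":0,"y":0.1,"z":0,"ax":0,"ay":0,"az":0}
    - {"gripper":1,"x":0,"y":0,"z":0.1,"ax":0,"ay":0,"az":0}
    - {"gripper":1,"x":0,"y":0,"z":0.1,"ax":0,"ay":0,"az":0}
    - {"gripper":1,"x":0,"y":0,"z":0.1,"ax":0,"ay":0,"az":0}
    - {"gripper":1,"x":0,"y":0,"z":0,"ax":0,"ay":0,"az":0}

```text
clock: 11.45
position: [459.2, -215.0, 173.0]
ee_rot: [-0.707, 0.707, 0.0, -0.0]
contact_force: [-0.0, -0.3, -2.0]
gripper_width: 6.8
grasp_force: 59.1
```

Emit:
send_rows:
  targets:
    - {"gripper":1,"x":0,"y":0,"z":0.1,"ax":0,"ay":0,"az":0}
    - {"gripper":1,"x":0,"y":0,"z":0.1,"ax":0,"ay":0,"az":0}
    - {"gripper":1,"x":0,"y":0,"z":0,"ax":0,"ay":0,"az":0}
    - {"gripper":1,"x":0,"y":0,"z":0,"ax":0,"ay":0,"az":0}

```text
clock: 11.78
position: [459.2, -215.1, 171.2]
ee_rot: [-0.707, 0.707, 0.0, -0.0]
contact_force: [-0.2, -0.1, -0.7]
gripper_width: 6.7
grasp_force: 59.1
```

It's in the slot, with the underside about 2 mm below the slide and no force. Continuing slowly.

Emit:
send_rows:
  targets:
    - {"gripper":1,"x":0,"y":0,"z":0.2,"ax":0,"ay":0,"az":0}
    - {"gripper":1,"x":0,"y":0,"z":0.2,"ax":0,"ay":0,"az":0}
    - {"gripper":1,"x":0,"y":0,"z":0.2,"ax":0,"ay":0,"az":0}
    - {"gripper":1,"x":0,"y":0,"z":0,"ax":0,"ay":0,"az":0}

```text
clock: 12.12
position: [459.2, -215.0, 164.9]
ee_rot: [-0.707, 0.707, 0.0, -0.0]
contact_force: [-0.3, 0.4, -0.3]
gripper_width: 7.1
grasp_force: 59.2
```

Emit:
send_rows:
  targets:
    - {"gripper":1,"x":0,"y":0,"z":0.2,"ax":0,"ay":0,"az":0}
    - {"gripper":1,"x":0,"y":0,"z":0.2,"ax":0,"ay":0,"az":0}
    - {"gripper":1,"x":0,"y":0,"z":0.2,"ax":0,"ay":0,"az":0}
    - {"gripper":1,"x":0,"y":0,"z":0,"ax":0,"ay":0,"az":0}

```text
clock: 12.45
position: [459.7, -215.5, 160.7]
ee_rot: [0.707, -0.707, 0.001, 0.0]
contact_force: [-1.6, -0.0, 5.4]
gripper_width: 7.2
grasp_force: 60.3
```

Emit:
send_rows:
  targets:
    - {"gripper":1,"x":0,"y":0,"z":0.2,"ax":0,"ay":0,"az":0}
    - {"gripper":1,"x":0,"y":0,"z":0.2,"ax":0,"ay":0,"az":0}
    - {"gripper":1,"x":0,"y":0,"z":0,"ax":0,"ay":0,"az":0}

```text
clock: 12.7
position: [459.6, -215.5, 156.4]
ee_rot: [0.707, -0.707, 0.001, -0.0]
contact_force: [-0.4, -0.2, 3.7]
gripper_width: 6.8
grasp_force: 59.9
```

Emit:
send_rows:
  targets:
    - {"gripper":1,"x":0,"y":0,"z":0.2,"ax":0,"ay":0,"az":0}
    - {"gripper":1,"x":0,"y":0,"z":0.2,"ax":0,"ay":0,"az":0}
    - {"gripper":1,"x":0,"y":0,"z":0,"ax":0,"ay":0,"az":0}

```text
clock: 12.95
position: [459.6, -215.4, 151.9]
ee_rot: [-0.707, 0.707, -0.001, 0.0]
contact_force: [0.6, -1.4, 3.2]
gripper_width: 7.2
grasp_force: 59.8
```

Emit:
send_rows:
  targets:
    - {"gripper":1,"x":0,"y":0,"z":0.2,"ax":0,"ay":0,"az":0}
    - {"gripper":1,"x":0,"y":0,"z":0.2,"ax":0,"ay":0,"az":0}
    - {"gripper":1,"x":0,"y":0,"z":0.2,"ax":0,"ay":0,"az":0}
    - {"gripper":1,"x":0,"y":0,"z":0.1,"ax":0,"ay":0,"az":0}
    - {"gripper":1,"x":0,"y":0,"z":0,"ax":0,"ay":0,"az":0}

```text
clock: 13.37
position: [459.6, -215.1, 144.3]
ee_rot: [-0.707, 0.707, -0.0, 0.0]
contact_force: [1.3, -0.5, 2.8]
gripper_width: 6.8
grasp_force: 59.7
```

Emit:
send_rows:
  targets:
    - {"gripper":1,"x":0,"y":0,"z":0.2,"ax":0,"ay":0,"az":0}
    - {"gripper":1,"x":0,"y":0,"z":0.2,"ax":0,"ay":0,"az":0}
    - {"gripper":1,"x":0,"y":0,"z":0.2,"ax":0,"ay":0,"az":0}
    - {"gripper":1,"x":0,"y":0,"z":0,"ax":0,"ay":0,"az":0}
    - {"gripper":1,"x":0,"y":0,"z":0,"ax":0,"ay":0,"az":0}

```text
clock: 13.78
position: [459.5, -215.0, 137.9]
ee_rot: [-0.707, 0.707, -0.0, 0.0]
contact_force: [2.9, -1.2, 0.6]
gripper_width: 7.0
grasp_force: 59.2
```

Underside about 89 mm, gripped tips 7 mm above the rib. I'll release and let the leaf hold it, rise, shut the fingers, and look before pushing.

Emit:
send_rows:
  targets:
    - {"gripper":0,"x":0,"y":0,"z":0,"ax":0,"ay":0,"az":0}
    - {"gripper":0,"x":0,"y":0,"z":0,"ax":0,"ay":0,"az":0}
    - {"gripper":0,"x":0,"y":0,"z":0,"ax":0,"ay":0,"az":0}
    - {"gripper":0,"x":0,"y":0,"z":0,"ax":0,"ay":0,"az":0}
    - {"gripper":0,"x":0,"y":0,"z":0,"ax":0,"ay":0,"az":0}

```text
clock: 14.2
position: [458.7, -215.0, 138.0]
ee_rot: [-0.707, 0.707, 0.0, -0.0]
contact_force: [-0.3, -0.7, -0.2]
gripper_width: 42.7
grasp_force: 0.0
```

Emit:
send_rows:
  targets:
    - {"gripper":0,"x":0,"y":0,"z":-0.5,"ax":0,"ay":0,"az":0}
    - {"gripper":0,"x":0,"y":0,"z":-1.5,"ax":0,"ay":0,"az":0}
    - {"gripper":0,"x":0,"y":0,"z":-1.5,"ax":0,"ay":0,"az":0}
    - {"gripper":0,"x":0,"y":0,"z":-0.5,"ax":0,"ay":0,"az":0}
    - {"gripper":0,"x":0,"y":0,"z":0,"ax":0,"ay":0,"az":0}

```text
clock: 14.62
position: [460.1, -215.2, 179.9]
ee_rot: [-0.707, 0.707, -0.001, 0.001]
contact_force: [0.7, -0.2, -0.2]
gripper_width: 42.4
grasp_force: 0.0
```

```bash
python3 - <<'E'
from h import *
s=arm.read_state();m=arm.camera_model("wrist");im,d=arm.get_image("wrist");P=cloud("w",d,m).reshape(-1,3)
cv2.imwrite("pics/w6.png",cv2.resize(im[150:390,200:440,::-1],None,fx=2.4,fy=2.4,interpolation=cv2.INTER_CUBIC))
print(s["position"],s["gripper_width"])
q=P[(abs(P[:,0]-458)<9)&(abs(P[:,1]+215)<35)]
for z0,z1 in((133,140),(158,172)):
    k=q[(q[:,2]>z0)&(q[:,2]<z1)]
    if len(k)>4:print(z0,len(k),np.percentile(k,[2,50,98],axis=0).round(1).tolist())
E
```

```text
[ 460.07170578 -215.23645035  179.94986033] 42.40142705934915
133 785 [[453.0, -243.0, 133.4], [458.5, -233.3, 134.9], [464.8, -191.0, 138.1]]
158 1155 [[455.1, -232.1, 159.3], [459.1, -217.1, 164.8], [463.1, -199.3, 166.1]]
```

View pics/w6.png

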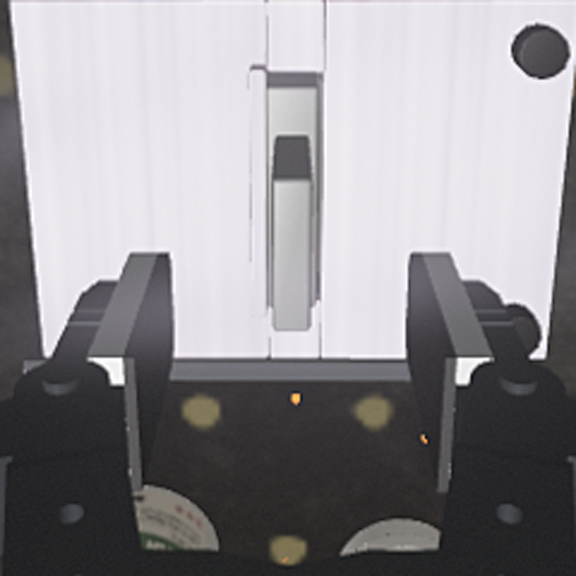

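The cassette stands in the slot (tab at crop (292,230)), held by the leaf, tab top at z≈164.8 and x≈459. Closing the fingers, then pushing.

Emit:
send_rows:
  targets:
    - {"gripper":1,"x":0,"y":0,"z":0,"ax":0,"ay":0,"az":0}
    - {"gripper":1,"x":0,"y":0,"z":0,"ax":0,"ay":0,"az":0}
    - {"gripper":1,"x":0,"y":0,"z":0,"ax":0,"ay":0,"az":0}
    - {"gripper":1,"x":0,"y":0,"z":0,"ax":0,"ay":0,"az":0}
    - {"gripper":1,"x":0,"y":0,"z":0,"ax":0,"ay":0,"az":0}

```text
clock: 15.08
position: [459.0, -215.0, 177.9]
ee_rot: [-0.707, 0.707, 0.0, -0.0]
contact_force: [-0.0, -0.6, -0.2]
gripper_width: -0.0
grasp_force: 0.0
```

Emit:
send_rows:
  targets:
    - {"gripper":1,"x":0,"y":0,"z":0,"ax":0,"ay":0,"az":0}
    - {"gripper":1,"x":0,"y":0,"z":0,"ax":0,"ay":0,"az":0}
    - {"gripper":1,"x":0,"y":0,"z":0.4,"ax":0,"ay":0,"az":0}
    - {"gripper":1,"x":0,"y":0,"z":0.4,"ax":0,"ay":0,"az":0}
    - {"gripper":1,"x":0,"y":0,"z":0,"ax":0,"ay":0,"az":0}

```text
clock: 15.5
position: [458.5, -214.8, 169.2]
ee_rot: [-0.707, 0.707, 0.001, -0.0]
contact_force: [0.3, 0.3, 0.6]
gripper_width: -0.2
grasp_force: 0.0
```

Emit:
send_rows:
  targets:
    - {"gripper":1,"x":0,"y":0,"z":0.2,"ax":0,"ay":0,"az":0}
    - {"gripper":1,"x":0,"y":0,"z":0.2,"ax":0,"ay":0,"az":0}
    - {"gripper":1,"x":0,"y":0,"z":0.2,"ax":0,"ay":0,"az":0}
    - {"gripper":1,"x":0,"y":0,"z":0,"ax":0,"ay":0,"az":0}

```text
clock: 15.83
position: [459.2, -215.1, 164.2]
ee_rot: [-0.707, 0.707, 0.0, -0.0]
contact_force: [-0.2, -0.7, -0.4]
gripper_width: 0.1
grasp_force: 0.0
```

Emit:
send_rows:
  targets:
    - {"gripper":1,"x":0,"y":0,"z":0.2,"ax":0,"ay":0,"az":0}
    - {"gripper":1,"x":0,"y":0,"z":0.2,"ax":0,"ay":0,"az":0}
    - {"gripper":1,"x":0,"y":0,"z":0.2,"ax":0,"ay":0,"az":0}
    - {"gripper":1,"x":0,"y":0,"z":0,"ax":0,"ay":0,"az":0}

```text
clock: 16.17
position: [459.3, -215.3, 158.7]
ee_rot: [-0.707, 0.707, -0.0, -0.0]
contact_force: [-0.9, -1.1, 3.0]
gripper_width: -0.1
grasp_force: 1.5
```

Emit:
send_rows:
  targets:
    - {"gripper":1,"x":0,"y":0,"z":0.2,"ax":0,"ay":0,"az":0}
    - {"gripper":1,"x":0,"y":0,"z":0.2,"ax":0,"ay":0,"az":0}
    - {"gripper":1,"x":0,"y":0,"z":0.2,"ax":0,"ay":0,"az":0}
    - {"gripper":1,"x":0,"y":0,"z":0,"ax":0,"ay":0,"az":0}

```text
clock: 16.5
position: [459.3, -215.2, 152.6]
ee_rot: [-0.707, 0.707, -0.0, -0.0]
contact_force: [-0.9, -0.5, 3.0]
gripper_width: -0.2
grasp_force: 1.5
```

Emit:
send_rows:
  targets:
    - {"gripper":1,"x":0,"y":0,"z":0.2,"ax":0,"ay":0,"az":0}
    - {"gripper":1,"x":0,"y":0,"z":0.2,"ax":0,"ay":0,"az":0}
    - {"gripper":1,"x":0,"y":0,"z":0.2,"ax":0,"ay":0,"az":0}
    - {"gripper":1,"x":0,"y":0,"z":0,"ax":0,"ay":0,"az":0}

```text
clock: 16.83
position: [459.4, -215.2, 146.4]
ee_rot: [-0.707, 0.707, -0.0, 0.0]
contact_force: [-0.6, 0.0, 3.9]
gripper_width: -0.3
grasp_force: 1.3
```

Steady at 3–4 N. Continuing down to a TCP of about 134.

Emit:
send_rows:
  targets:
    - {"gripper":1,"x":0,"y":0,"z":0.2,"ax":0,"ay":0,"az":0}
    - {"gripper":1,"x":0,"y":0,"z":0.2,"ax":0,"ay":0,"az":0}
    - {"gripper":1,"x":0,"y":0,"z":0.1,"ax":0,"ay":0,"az":0}
    - {"gripper":1,"x":0,"y":0,"z":0,"ax":0,"ay":0,"az":0}

```text
clock: 17.17
position: [459.5, -215.1, 141.3]
ee_rot: [-0.707, 0.707, -0.0, 0.0]
contact_force: [-0.2, -0.0, 3.0]
gripper_width: 0.0
grasp_force: 1.5
```

Emit:
send_rows:
  targets:
    - {"gripper":1,"x":0,"y":0,"z":0.2,"ax":0,"ay":0,"az":0}
    - {"gripper":1,"x":0,"y":0,"z":0.2,"ax":0,"ay":0,"az":0}
    - {"gripper":1,"x":0,"y":0,"z":0,"ax":0,"ay":0,"az":0}
    - {"gripper":1,"x":0,"y":0,"z":0,"ax":0,"ay":0,"az":0}

```text
clock: 17.5
position: [458.7, -214.8, 136.5]
ee_rot: [-0.707, 0.707, 0.001, -0.0]
contact_force: [-0.0, -0.7, 0.3]
gripper_width: -0.4
grasp_force: 0.0
```

Force is gone, so it probably dropped. Rising clear to look inside.

Emit:
send_rows:
  targets:
    - {"gripper":1,"x":0,"y":0,"z":-1.5,"ax":0,"ay":0,"az":0}
    - {"gripper":1,"x":0,"y":0,"z":-3,"ax":0,"ay":0,"az":0}
    - {"gripper":1,"x":0,"y":0,"z":-3,"ax":0,"ay":0,"az":0}
    - {"gripper":1,"x":0,"y":0,"z":-3,"ax":0,"ay":0,"az":0}
    - {"gripper":1,"x":0,"y":0,"z":-1.5,"ax":0,"ay":0,"az":0}

```text
clock: 17.92
position: [460.1, -215.4, 260.6]
ee_rot: [-0.707, 0.707, -0.002, 0.001]
contact_force: [0.6, -0.5, 0.8]
gripper_width: 0.1
grasp_force: 0.0
```

Emit:
send_rows:
  targets:
    - {"gripper":1,"x":0,"y":0,"z":0,"ax":0,"ay":0,"az":0}
    - {"gripper":1,"x":0,"y":0,"z":0,"ax":0,"ay":0,"az":0}
    - {"gripper":1,"x":0,"y":0,"z":0,"ax":0,"ay":0,"az":0}
    - {"gripper":1,"x":0,"y":0,"z":0,"ax":0,"ay":0,"az":0}
    - {"gripper":1,"x":0,"y":0,"z":0,"ax":0,"ay":0,"az":0}

```text
clock: 18.33
position: [458.5, -214.9, 255.8]
ee_rot: [-0.707, 0.707, 0.001, -0.001]
contact_force: [0.3, -0.1, -0.8]
gripper_width: 0.0
grasp_force: 0.0
```

```bash
python3 - <<'E'
from h import *
m=arm.camera_model("wrist");im,d=arm.get_image("wrist");P=cloud("w",d,m)
q=P.reshape(-1,3);k=q[(abs(q[:,0]-458)<5)&(abs(q[:,1]+215)<27)]
print(arm.read_state()["position"],np.histogram(k[:,2],bins=[0,10,30,50,60,75,85,100,115,122,130,170])[0])
im,d=arm.get_image("side")
for n in("label_roll","salve_tin","jar"):
    b=arm.boxes_of("side",n);print(n,np.round(b[0]["rect"]) if b else 0)
E
```

```text
[ 458.69174738 -214.93792775  256.09444516] [  0   0   0   0   0   0   0 241  45  22 481]
label_roll [304. 200.  34.  32.]
salve_tin [354. 230.  28.  23.]
jar [253. 200.  34.  41.]
```

Something still reads at 130–170, so I'm checking the picture.

```bash
python3 - <<'E'
from h import *
m=arm.camera_model("wrist");im,d=arm.get_image("wrist");P=cloud("w",d,m)
cv2.imwrite("pics/w7.png",cv2.resize(im[100:340,200:440,::-1],None,fx=2.4,fy=2.4,interpolation=cv2.INTER_CUBIC))
q=P.reshape(-1,3);k=q[(abs(q[:,0]-458)<7)&(abs(q[:,1]+215)<31)]
for z0,z1 in((95,118),(127,134),(134,170)):
    j=k[(k[:,2]>z0)&(k[:,2]<z1)]
    if len(j)>4:print(z0,len(j),np.percentile(j,[2,50,98],axis=0).round(1).tolist())
E
```

```text
95 450 [[451.8, -241.0, 105.4], [455.7, -231.0, 111.7], [464.6, -187.9, 117.7]]
127 47 [[454.8, -232.5, 127.0], [464.7, -202.6, 129.5], [464.8, -185.5, 132.4]]
134 467 [[455.2, -231.9, 134.8], [459.1, -216.0, 136.7], [463.0, -199.5, 138.2]]
```

View pics/w7.png

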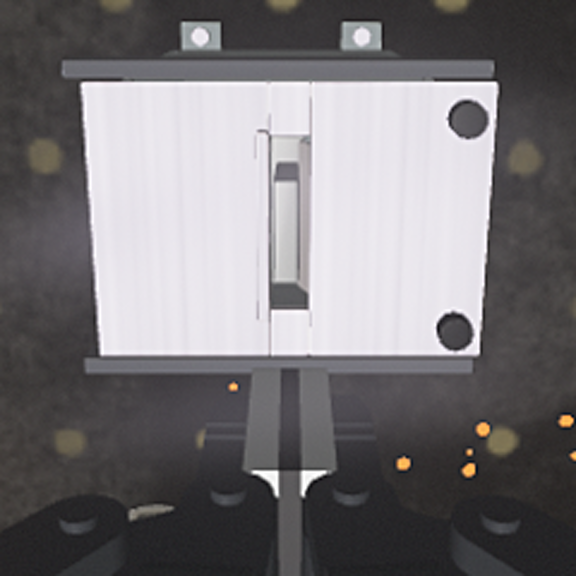

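It hasn't dropped. The tab top is at z≈136.7, 11.7 mm above the slide, in the crop at (287,230), so it is still on the leaf. I'll push a few mm farther while staying above the rib (131).

Emit:
send_rows:
  targets:
    - {"gripper":1,"x":0,"y":0,"z":2.5,"ax":0,"ay":0,"az":0}
    - {"gripper":1,"x":0,"y":0,"z":3.5,"ax":0,"ay":0,"az":0}
    - {"gripper":1,"x":0,"y":0,"z":3,"ax":0,"ay":0,"az":0}
    - {"gripper":1,"x":0,"y":0,"z":1,"ax":0,"ay":0,"az":0}
    - {"gripper":1,"x":0,"y":0,"z":0.4,"ax":0,"ay":0,"az":0}

```text
clock: 19.05
position: [458.0, -214.9, 151.4]
ee_rot: [-0.707, 0.707, 0.002, -0.001]
contact_force: [-0.3, 0.2, 0.2]
gripper_width: -0.2
grasp_force: 0.0
```

Emit:
send_rows:
  targets:
    - {"gripper":1,"x":0,"y":0,"z":0.4,"ax":0,"ay":0,"az":0}
    - {"gripper":1,"x":0,"y":0,"z":0,"ax":0,"ay":0,"az":0}
    - {"gripper":1,"x":0,"y":0,"z":0,"ax":0,"ay":0,"az":0}
    - {"gripper":1,"x":0,"y":0,"z":0,"ax":0,"ay":0,"az":0}
    - {"gripper":1,"x":0,"y":0,"z":0,"ax":0,"ay":0,"az":0}

```text
clock: 19.47
position: [459.9, -215.2, 150.5]
ee_rot: [-0.707, 0.707, -0.001, 0.001]
contact_force: [-0.2, -0.4, 0.2]
gripper_width: 0.1
grasp_force: 0.0
```

Emit:
send_rows:
  targets:
    - {"gripper":1,"x":0,"y":0,"z":0.3,"ax":0,"ay":0,"az":0}
    - {"gripper":1,"x":0,"y":0,"z":0.2,"ax":0,"ay":0,"az":0}
    - {"gripper":1,"x":0,"y":0,"z":0.2,"ax":0,"ay":0,"az":0}
    - {"gripper":1,"x":0,"y":0,"z":0,"ax":0,"ay":0,"az":0}
    - {"gripper":1,"x":0,"y":0,"z":0,"ax":0,"ay":0,"az":0}

```text
clock: 19.88
position: [459.0, -215.0, 142.1]
ee_rot: [-0.707, 0.707, 0.0, -0.0]
contact_force: [-0.5, -0.7, 0.5]
gripper_width: 0.1
grasp_force: 0.0
```

Emit:
send_rows:
  targets:
    - {"gripper":1,"x":0,"y":0,"z":0.2,"ax":0,"ay":0,"az":0}
    - {"gripper":1,"x":0,"y":0,"z":0.2,"ax":0,"ay":0,"az":0}
    - {"gripper":1,"x":0,"y":0,"z":0.1,"ax":0,"ay":0,"az":0}
    - {"gripper":1,"x":0,"y":0,"z":0.1,"ax":0,"ay":0,"az":0}
    - {"gripper":1,"x":0,"y":0,"z":0,"ax":0,"ay":0,"az":0}

```text
clock: 20.3
position: [459.3, -215.1, 136.2]
ee_rot: [-0.707, 0.707, -0.0, -0.0]
contact_force: [-0.1, 0.5, -0.0]
gripper_width: -0.0
grasp_force: 0.0
```

Emit:
send_rows:
  targets:
    - {"gripper":1,"x":0,"y":0,"z":0.1,"ax":0,"ay":0,"az":0}
    - {"gripper":1,"x":0,"y":0,"z":0.1,"ax":0,"ay":0,"az":0}
    - {"gripper":1,"x":0,"y":0,"z":0,"ax":0,"ay":0,"az":0}
    - {"gripper":1,"x":0,"y":0,"z":0,"ax":0,"ay":0,"az":0}

```text
clock: 20.63
position: [459.1, -215.1, 134.2]
ee_rot: [-0.707, 0.707, 0.0, -0.0]
contact_force: [0.8, 0.6, -0.1]
gripper_width: 0.1
grasp_force: 0.0
```

Emit:
send_rows:
  targets:
    - {"gripper":1,"x":0,"y":0,"z":-1.5,"ax":0,"ay":0,"az":0}
    - {"gripper":1,"x":0,"y":0,"z":-3,"ax":0,"ay":0,"az":0}
    - {"gripper":1,"x":0,"y":0,"z":-3,"ax":0,"ay":0,"az":0}
    - {"gripper":1,"x":0,"y":0,"z":-3,"ax":0,"ay":0,"az":0}
    - {"gripper":1,"x":0,"y":0,"z":-1.5,"ax":0,"ay":0,"az":0}

```text
clock: 21.05
position: [460.6, -215.6, 258.5]
ee_rot: [0.707, -0.707, 0.003, -0.001]
contact_force: [0.5, 0.4, 0.1]
gripper_width: 0.3
grasp_force: 0.0
```

Emit:
send_rows:
  targets:
    - {"gripper":1,"x":0,"y":0,"z":0,"ax":0,"ay":0,"az":0}
    - {"gripper":1,"x":0,"y":0,"z":0,"ax":0,"ay":0,"az":0}
    - {"gripper":1,"x":0,"y":0,"z":0,"ax":0,"ay":0,"az":0}
    - {"gripper":1,"x":0,"y":0,"z":0,"ax":0,"ay":0,"az":0}

```text
clock: 21.38
position: [458.4, -214.8, 252.8]
ee_rot: [-0.707, 0.707, 0.001, -0.001]
contact_force: [0.4, -0.1, -0.4]
gripper_width: 0.1
grasp_force: 0.0
```

```bash
python3 - <<'E'
from h import *
m=arm.camera_model("wrist");im,d=arm.get_image("wrist");P=cloud("w",d,m)
cv2.imwrite("pics/w8.png",cv2.resize(im[100:340,200:440,::-1],None,fx=2.4,fy=2.4,interpolation=cv2.INTER_CUBIC))
q=P.reshape(-1,3);k=q[(abs(q[:,0]-458)<7)&(abs(q[:,1]+215)<31)]
for z0,z1 in((0,40),(40,60),(60,75),(75,95),(95,118),(127,134),(134,170)):
    j=k[(k[:,2]>z0)&(k[:,2]<z1)]
    if len(j)>4:print(z0,len(j),np.percentile(j,[2,50,98],axis=0).round(1).tolist())
E
```

```text
0 356 [[454.7, -224.1, 4.0], [459.1, -205.0, 5.8], [464.7, -184.6, 17.1]]
95 312 [[452.3, -239.5, 103.0], [454.0, -215.6, 113.3], [464.7, -189.1, 117.9]]
127 42 [[464.7, -244.7, 129.8], [464.9, -230.1, 130.8], [465.0, -214.9, 132.8]]
```

The inner floor (z≈5) now shows through the slot and nothing is left at tab height, so the cassette is in the box. The bystanders' boxes are unchanged and the arm is clear, so I'm handing in.

```bash
python3 -c "
from bench import arm
print(arm.job_done())"
```

```text
the job is handed in; nothing more can be done
None
```

The cassette went through the slot upright, was pushed past the spring (about 3–5 N) and dropped into the blade bank. The job was handed in at about 21.4 s, with the label roll, tin and jar unmoved in the last side view and the arm clear.

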